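Close the mug lid and the bin flap against ironing lint

TASK

Before the ironing starts, keep the lint out: with the fingertips, flip the steel mug's open lid over and press it fully shut, and push the grey bin's tilted-out yellow flap back in until it is fully closed. Only touch and push: lift, tip or carry nothing, leave the mug standing on its coaster and the mug, coaster and bin where they are, and do not disturb the stapler, the clear stand or the thread spool.

Things in the scene. Friction and masses are not known exactly. Their poses are not given: they have to be found in the camera images.
- mug: round steel mug, 84 mm across, 100 mm high, loose (about 0.45 kg), standing on the wooden coaster. Origin: centre of its underside; z up. The lid's hinge is on its -x side of the rim, its black handle sticks out to 75 mm on the +y side (26 to 80 mm high).
- mug_hinge (a point): middle of the lid's hinge line, which runs along the mug's y axis; it lies at (-46, 0, 103) mm in the mug's frame. Its axes are the mug's.
- mug_lid (a joint): angle of the mug's lid (rad): 0 = shut on the rim, pointing along the mug's +x from the hinge; 1.57 = upright; more = leaning back over the hinge, at most 2.2. Stiff: it stays where left; about 1 N at its edge moves it. Steel disc 86 mm across, 6 mm thick, centre 46 mm from the hinge line; shut, its top is 106 mm above the mug's underside.
- lid_tab (a point): the tip region of the black tab (18 mm wide, 5 mm thick) on the lid's free edge, 95 mm from the hinge line; the tab ends 99 mm from it.
- coaster: round wooden coaster, 110 mm across, 10 mm thick, loose on the desk, under the mug. Origin: centre of its underside.
- bin: round grey plastic desk bin, 150 mm across, 182 mm high with a closed flat top (138 mm across, so the closed flap's upper edge shows from above), loose (about 0.8 kg). Origin: centre of its underside; z up. The yellow flap is on its -x side (front).
- bin_flap (a joint): angle of the bin's tilt-out flap (rad): 0 = closed, upright, flush with the round wall; positive = its top leans out to the bin's -x; at most 0.85. It stays where left; about 1 N at its upper edge moves it. Curved yellow panel 4 mm thick, 105 mm wide, 73 mm high, hinged along its lower edge, a line along the bin's y at x = -73 mm, 100 mm above the bin's underside.
- flap_edge (a point): middle of the flap's upper edge, 73 mm from its hinge line; it lies at x = -73 mm, 173 mm high in the bin's frame when closed.
- stapler: bystander: blue plastic stapler, 140 x 36 x 58 mm high, long axis along its x; origin under its centre. Loose.
- stand: bystander: transparent acrylic phone stand, 90 x 80 mm foot, 105 mm high with a leaning back plate; origin under its centre. Loose.
- spool: bystander: red thread spool standing upright, 32 mm across, 42 mm high; origin under its centre. Loose.
There are look-alikes about, which are no part of the job. What is shaped like the mug but green or orange is not meant.

How it is judged:
By the outcome, as a careful person would: the job done as asked, in the order asked, and still so for the second after the job is handed in, with the robot touching nothing.
It also fails if it takes over 48 s, if anything falls off the work surface, if the arm or the gripper's body presses on something with over 40 N, if the wrist force passes 120 N, or if a joint passes its speed limit or range.

ROBOT

A 6-joint arm with a two-finger parallel gripper is mounted at the origin on the work surface. World frame = base frame: x ahead of the robot, y to its left, z up, the work surface at z = 0. Lengths are in m, angles in rad, forces in N, time in s.
With the tool pointing down it reaches from about 0.375 to 0.975 m from the base axis. Payload 3.8 kg.
Tool frame: the origin (TCP) lies midway between the tips of the shut fingers; the grasp point (between the pads) lies 19 mm behind it; z points along the fingers, y is the line along which they close (so a half turn about z gives the same grasp; the last joint's range is limited). The gripper opens to 85 mm and grips with 20 to 120 N. Pads are 22 mm wide; open, the fingers measure 114 mm over their backs; the gripper's body (76 mm by 85 mm) begins 54 mm behind the grasp point. The pads swing forward as they close: fully open they stand 13 mm farther back than shut.
Start: joints at [1.215, 0.264, 1.604, -0, 1.274, -0.037], TCP at [0.212, 0.641, 0.231] pointing down, gripper open.
Joint ranges: [-2.63, 2.63], [-0.94, 2.18], [0.31, 2.57], [-1.31, 4.45], [0, 2.66], [-2.55, 2.55]. Speed limits (rad/s): [2.57, 2.57, 3.14, 3.14, 3.14, 3.14].

INTERFACE

Orientations are given as a rotation vector (axis times angle).
In Python, from workcell import bot gives the robot as it stands.
- The arm moves only by the tool servo_tool, never from a script. Its argument "series" is a list of rows, each a list of 7 numbers: the shift along the world's x, y, z in units of 0.15 m (1.0 is 0.15 m), then the turn, a rotation vector about the world's x, y, z in units of 180 degrees (1.0 is 180 degrees), then the closure, from 0 (fully open) to 1 (shut). A call has 1 to 20 rows; each row is the pose to reach, as a shift and turn from the pose commanded when the call began, turning the shorter way round; what a row does not reach only later rows make up. A row lasts 1/10 s, in which the tool goes at most 50 mm and 8.59 degrees, less where a joint would pass 70% of its speed; a pose out of reach is approached as far as the arm can. A call with a number of a shift or a turn outside -1 to 1 is refused whole. A call with a gripper value outside its range is refused whole. The fingers move at their own pace and stop on an object; "newtons" is the grip in N (left out, the last holds). Time passes only in rows, so rows that repeat a pose let the fingers close. It gives the time, the measured TCP pose, the force, the opening and the grip force at its end, in the units of the state.
- bot.read_state(): the state, without advancing time (a new reading comes with each control period).
- bot.read_camera(name): name is "scene" or "top" or "wrist"; returns the picture (384x512x3 uint8, red, green, blue); there is no depth.
- bot.camera_info(name): a dict with "vertical_fov" (degrees; the focal length in pixels is half the picture's height over the tangent of half this angle, whatever the lens; pixels are square), "cx", "cy" (the principal point, pixels), "R" (3x3) and "t" (3): a world point X has camera coordinates R X + t. Camera axes: x right, y down, z forward; pixel columns grow to the right and rows downward; lengths in m; the calibration is good to about 2 mm. A picture is of the moment at which its call begins: read the wrist's pose just before it. camera_info takes no time and is no camera call; for the wrist camera it gives the pose at the moment of the call.
- bot.finish_job(): hands the job in; it is judged then, once.
Trained networks look in the newest picture that a camera, given by its name, has taken for a name from the list of things; names that differ only in an ending like _2 or _b are one class to them, and where a whole thing is asked for, a point or a joint stands for the part that bears it (a point fixed in the world has none). Each returns a list of dicts, best first, with "score" (0 to 1); they miss things now and then, are a little off and sometimes report something else, mostly with a low value. They report only what shows in the picture. A call takes as long as a camera call. They do not tell look-alikes from the thing itself.
- bot.recognise(target, camera): "box" ([left, top, right, bottom] as shares, 0 to 1, of the picture: columns of its width, rows of its height, round what is visible of it).
- bot.trace(target, camera): "mask" (384x512 bool, what is visible of it) and "box" ([left, top, right, bottom] as shares, 0 to 1, of the picture: columns of its width, rows of its height, round what is visible of it).
- bot.mark_of(target, camera): "at" ([row, column] as shares, 0 to 1, of the picture: columns of its width, rows of its height: a listed point, or the origin of a listed thing).
The state is a dict: "time": time; "q": joint angles; "joint_vel": joint speeds; "joint_torque": joint torques, N m; "tool_pos": TCP position; "tcp_rot": TCP orientation; "wrist_force": force on the tool from outside, world axes, zero at the start; "torque": the same for the moment, N m; "width": opening from 0.0 (shut) to 1.0 (fully open); "grip_force": force on a finger pad.
Only numpy, scipy, OpenCV 4.12 (cv2) and the standard library are available. Lean on these libraries where they do the work, as an engineer would, in place of code of your own. Each camera call takes 0.05 s, during which the arm holds its last target. There are 200 camera calls.

## Working session

There is one attempt and no reset: what is moved stays moved. The work goes in short steps, Python scripts to look and compute and a tool call to move; the robot and the scene stay as the last step left them, time stands still between calls to the robot, and variables do not carry over. Pictures are saved under pics/ and viewed, at most 10 in all, crops included, and the job is handed in when it is done.

Besides the shell and the picture viewer there is one more tool, called after ">>>" in YAML: its name, and indented under it one key for each argument. servo_tool: Moves the arm, as the interface text tells. Shifts and turns lie within -1 to 1; 1 stands for 0.15 m of shift or 180 degrees of turn. Its arguments: {"type":"object","properties":{"series":{"type":"array","items":{"type":"array","items":{"type":"number"}}},"newtons":{"type":"number"}},"required":["series"]}

```bash
ls; mkdir -p pics
cat > h.py <<'E'
import numpy as np, cv2
from workcell import bot
def K(n):
    c=bot.camera_info(n); f=192/np.tan(np.radians(c['vertical_fov'])/2)
    return c,f
def proj(n,X):
    c,f=K(n); p=np.array(c['R'])@np.array(X)+np.array(c['t']); return np.array([c['cx']+f*p[0]/p[2],c['cy']+f*p[1]/p[2]])
def ray(n,u,v):
    c,f=K(n); R=np.array(c['R']); d=R.T@np.array([(u-c['cx'])/f,(v-c['cy'])/f,1]); return -R.T@np.array(c['t']),d
def onz(n,u,v,z):
    o,d=ray(n,u,v); return o+d*(z-o[2])/d[2]
E
python3 - <<'E'
from h import *
for n in ('scene','top'):
    im=bot.read_camera(n); cv2.imwrite(f'pics/{n}0.png',im[:,:,::-1])
    c,f=K(n);print(n,f,c['cx'],c['cy'],-np.array(c['R']).T@np.array(c['t']),np.array(c['R']).round(2).tolist())
    for t in ('mug','mug_hinge','lid_tab','coaster','bin','flap_edge','stapler','stand','spool'):
        print(t,[(round(r['score'],2),round(r['at'][1]*512),round(r['at'][0]*384)) for r in bot.mark_of(t,n)])
print(bot.read_state()['time'],bot.read_state()['tcp_rot'])
E
```

```text
pics
scene 497.3577462583727 254.27249725904025 194.16617852882604 [1.03751125 0.63151459 0.84213867] [[-0.82, 0.57, 0.02], [0.37, 0.55, -0.75], [-0.44, -0.61, -0.66]]
mug [(0.91, 220, 329), (0.74, 302, 286), (0.61, 363, 254)]
mug_hinge [(0.98, 315, 269), (0.8, 198, 309), (0.63, 394, 227), (0.27, 307, 214)]
lid_tab [(0.91, 347, 215), (0.87, 242, 283), (0.75, 323, 231)]
coaster [(0.81, 299, 288)]
bin [(0.94, 210, 188)]
flap_edge [(0.62, 254, 140)]
stapler [(0.89, 305, 214), (0.53, 253, 231)]
stand [(0.87, 172, 253)]
spool [(0.67, 255, 231)]
top 394.4000584618103 253.64942632698492 189.9045155385788 [ 4.78889982e-01 -5.92574083e-04  9.22958569e-01] [[-0.0, -1.0, -0.01], [-0.99, 0.0, -0.13], [0.13, 0.01, -0.99]]
mug [(0.88, 194, 125), (0.7, 183, 281), (0.62, 186, 204)]
mug_hinge [(0.92, 157, 195), (0.79, 187, 92), (0.73, 155, 305)]
lid_tab [(0.97, 196, 279), (0.84, 182, 134), (0.72, 267, 212), (0.69, 146, 189)]
coaster [(0.75, 189, 204), (0.62, 347, 209)]
bin [(0.58, 346, 207)]
flap_edge []
stapler [(0.85, 263, 276)]
stand [(0.57, 285, 126)]
spool [(0.43, 267, 211)]
1.0 [-4.98675254e-01 -3.10173794e+00  2.46599898e-05]
```

View pics/scene0.png

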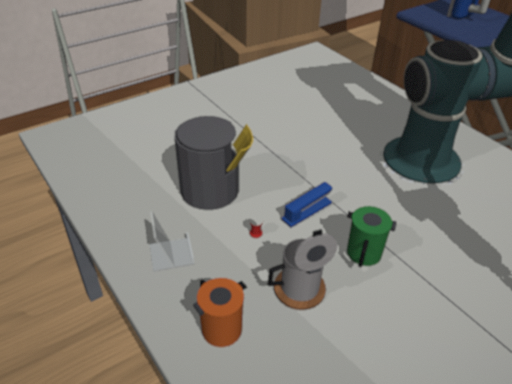

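View pics/top0.png

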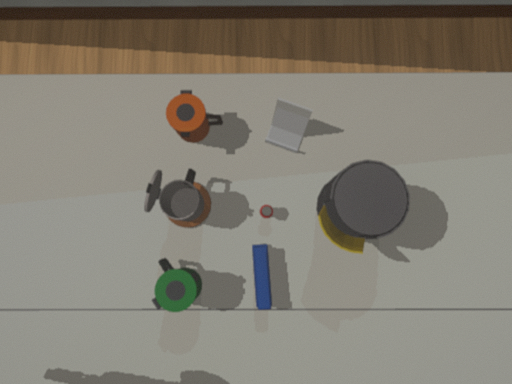

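The top view has the steel mug at about (183,203), with its lid leaning back to image-left and its tab near (146,189). The handle points up the image. The bin is at (365,200), with its yellow flap to the lower left. The green and orange mugs are the look-alikes. Next I fit the poses.

```bash
cat > fit.py <<'E'
from h import *
from scipy.optimize import least_squares, minimize
def Rz(a): return np.array([[np.cos(a),-np.sin(a),0],[np.sin(a),np.cos(a),0],[0,0,1]])
def P(n,X):
    c,f=K(n); p=np.asarray(X)@np.array(c['R']).T+np.array(c['t']); return np.c_[c['cx']+f*p[:,0]/p[:,2],c['cy']+f*p[:,1]/p[:,2]]
def lidpt(r,a): return np.array([-.046+r*np.cos(a),0,.103+r*np.sin(a)])
def hullmask(n,X):
    m=np.zeros((384,512),np.uint8); cv2.fillConvexPoly(m,cv2.convexHull(P(n,X).astype(np.float32)).round().astype(int),1); return m>0
def flap(p,ang):
    x,y,w=p; th=np.linspace(-.775,.775,15)
    pts=[]
    for t in th:
        for h in (0,.073):
            dx=.073-.075*np.cos(t); 
            # offset from hinge line, rotate about y so top leans to -x
            pts.append([-.073+dx*np.cos(ang)-h*np.sin(ang), .075*np.sin(t), .1+h*np.cos(ang)+dx*np.sin(ang)])
    return np.array(pts)@Rz(w).T+[x,y,0]
E
python3 - <<'E'
from fit import *
obs=[('top',lambda p:[0,0,0],(186,204)),('scene',lambda p:[0,0,0],(302,286)),
('top',lambda p:[-.046,0,.103],(157,195)),('top',lambda p:lidpt(.095,p[3]),(146,189)),('scene',lambda p:lidpt(.095,p[3]),(323,231)),('scene',lambda p:[-.046,0,.103],(315,269))]
def res(p):
    return np.concatenate([proj(n,Rz(p[2])@np.array(g(p))+[p[0],p[1],.01])-uv for n,g,uv in obs])
s=least_squares(res,[.45,.17,-1.4,1.9],loss='soft_l1'); print('mug',s.x,res(s.x).round(1))
for n in('top','scene'):
  im=bot.read_camera(n)
  for t in ('bin','mug','coaster'):
    for r in bot.trace(t,n): 
      m=r['mask'];v,u=np.where(m);print(n,t,round(r['score'],2),u.min(),u.max(),v.min(),v.max(),m.sum())
  hsv=cv2.cvtColor(im,cv2.COLOR_RGB2HSV); Y=cv2.inRange(hsv,(20,150,60),(34,255,255)); 
  if n=='top': Y[:150]=0;Y[:,:300]=0
  else: Y[:110]=0;Y[200:]=0;Y[:,:215]=0;Y[:,265:]=0
  v,u=np.where(Y);print('yellow',u.min(),u.max(),v.min(),v.max(),len(u));np.save(f'Y{n}.npy',Y>0)
print(onz('top',368.5,200,.182))
E
```

```text
mug [ 0.56752848  0.16015799 -1.79318078  1.51916732] [ 0.6  0.5 -0.5 -0.8 -0.6 -0.1  0.   0.3 -2.1  1.5  1.7  0.2]
top bin 0.7 316 409 158 252 6282
top mug 0.64 144 203 169 221 2027
top mug 0.58 153 200 258 311 1797
top mug 0.56 165 222 90 142 1861
top coaster 0.79 171 209 183 226 402
yellow 319 363 207 252 190
scene bin 0.81 175 251 116 209 5467
scene mug 0.95 194 246 278 347 2903
scene mug 0.82 267 337 229 301 2997
scene mug 0.59 347 396 207 267 2132
scene coaster 0.72 274 325 274 309 582
yellow 227 251 127 170 366
[ 0.55860016 -0.21339139  0.182     ]
```

Run:
```python
from fit import *
# mug lid check by silhouettes (steel lid+tab) & bin/flap fit by masks
t=np.linspace(0,2*np.pi,60)
r=[x for x in bot.trace('bin','top')]
Ys,Yt=np.load('Yscene.npy'),np.load('Ytop.npy')
bm={}
for n in('top','scene'):
    bot.read_camera(n); bm[n]=bot.trace('bin',n)[0]['mask']
def cyl(x,y): 
    c=np.c_[.075*np.cos(t),.075*np.sin(t)]; d=c*.069/.075
    return np.r_[np.c_[c,0*t],np.c_[c,0*t+.17],np.c_[d,0*t+.182]]+[x,y,0]
def top(x,y): return np.c_[.07*np.cos(t)+x,.07*np.sin(t)+y,0*t+.182]
def cost(p):
    x,y,w,a=p; c=0
    for n,Y in(('top',Yt),('scene',Ys)):
        B=hullmask(n,cyl(x,y)); F=hullmask(n,flap((x,y,w),a))
        U=B|F
        c+=1-(U&bm[n]).sum()/(U|bm[n]).sum()
        # visible flap beyond body silhouette
        V=F&~B; Yv=Y&~B
        c+=.5*(V^Yv).sum()/max(Yv.sum(),20)
    return c
best=[]
for w in np.arange(-1.6,0.0,.2):
  for a in(.3,.5,.7):
    s=minimize(cost,[.552,-.21,w,a],method='Nelder-Mead',options=dict(initial_simplex=np.array([.552,-.21,w,a])+np.r_[np.zeros((1,4)),np.diag([.008,.008,.2,.15])],maxiter=150)); best.append((s.fun,*s.x))
best.sort()
for b in best[:4]: print(np.round(b,3))
x,y,w,a=best[0][1:]
for n in('top','scene'):
    im=bot.read_camera(n)[:,:,::-1].copy()
    for X in(flap((x,y,w),a),top(x,y)):
        cv2.polylines(im,[cv2.convexHull(P(n,X).astype(np.float32)).round().astype(int)],True,(0,0,255),1)
    m=np.array([.5675,.16,.01]);R=Rz(-1.793)
    for al in(1.52,):
        L=[lidpt(.046+.043*np.cos(q),al)+[0,.043*np.sin(q),0] for q in t]
        cv2.polylines(im,[P(n,np.array(L)@R.T+m).round().astype(int)],True,(0,255,0),1)
    cv2.polylines(im,[P(n,np.c_[.042*np.cos(t),.042*np.sin(t),0*t+.1]+m).round().astype(int)],True,(255,0,255),1)
    cr=im[80:320,130:420] if n=='top' else im[110:320,150:400]
    cv2.imwrite(f'pics/f_{n}.png',cv2.resize(cr,None,fx=2.5,fy=2.5,interpolation=cv2.INTER_CUBIC))
```

```text
Traceback (most recent call last):
  File "fit.py", line 8, in hullmask
    m=np.zeros((384,512),np.uint8); cv2.fillConvexPoly(m,cv2.convexHull(P(n,X).astype(np.float32)).round().astype(int),1); return m>0
                                                                        ~^^^^^
  File "fit.py", line 5, in P
    c,f=K(n); p=np.asarray(X)@np.array(c['R']).T+np.array(c['t']); return np.c_[c['cx']+f*p[:,0]/p[:,2],c['cy']+f*p[:,1]/p[:,2]]
        ~^^^
  File "h.py", line 4, in K
    c=bot.camera_info(n); f=192/np.tan(np.radians(c['vertical_fov'])/2)
ValueError: time passes only in moves, steps and waits
```

```bash
python3 - <<'E'
s=open('h.py').read()
s=s.replace("def K(n):","_c={}\ndef K(n):\n    if n in _c: return _c[n]").replace("    return c,f\n","    if n!='wrist': _c[n]=(c,f)\n    return c,f\n",1)
open('h.py','w').write(s)
E
cat > binfit.py <<'E'
from fit import *
t=np.linspace(0,2*np.pi,60)
Ys,Yt=np.load('Yscene.npy'),np.load('Ytop.npy')
bm={};ims={}
for n in('top','scene'):
    ims[n]=bot.read_camera(n); bm[n]=bot.trace('bin',n)[0]['mask']
def cyl(x,y): 
    c=np.c_[.075*np.cos(t),.075*np.sin(t)]; d=c*.069/.075
    return np.r_[np.c_[c,0*t],np.c_[c,0*t+.17],np.c_[d,0*t+.182]]+[x,y,0]
def top(x,y): return np.c_[.069*np.cos(t)+x,.069*np.sin(t)+y,0*t+.182]
def cost(p):
    x,y,w,a=p; c=0
    for n,Y in(('top',Yt),('scene',Ys)):
        B=hullmask(n,cyl(x,y)); F=hullmask(n,flap((x,y,w),a))
        U=B|F; b=bm[n]|Y
        c+=1-(U&b).sum()/(U|b).sum()
        V=F&~B; Yv=Y&~B
        c+=.5*(V^Yv).sum()/max(Yv.sum(),20)
    return c
best=[]
for w in np.arange(-1.4,0.0,.2):
  for a in(.3,.6):
    s=minimize(cost,[.552,-.21,w,a],method='Nelder-Mead',options=dict(initial_simplex=np.array([.552,-.21,w,a])+np.r_[np.zeros((1,4)),np.diag([.008,.008,.2,.15])],maxiter=150)); best.append((s.fun,*s.x))
best.sort()
for b in best[:4]: print(np.round(b,3))
x,y,w,a=best[0][1:]
for n in('top','scene'):
    im=ims[n][:,:,::-1].copy()
    for X in(flap((x,y,w),a),top(x,y)):
        cv2.polylines(im,[cv2.convexHull(P(n,X).astype(np.float32)).round().astype(int)],True,(0,0,255),1)
    m=np.array([.5675,.16,.01]);R=Rz(-1.793)
    L=[lidpt(.046+.043*np.cos(q),1.52)+[0,.043*np.sin(q),0] for q in t]
    cv2.polylines(im,[P(n,np.array(L)@R.T+m).round().astype(int)],True,(0,255,0),1)
    cv2.polylines(im,[P(n,np.c_[.042*np.cos(t),.042*np.sin(t),0*t+.1]+m).round().astype(int)],True,(255,0,255),1)
    cr=im[80:320,130:420] if n=='top' else im[110:320,150:400]
    cv2.imwrite(f'pics/f_{n}.png',cv2.resize(cr,None,fx=2.5,fy=2.5,interpolation=cv2.INTER_CUBIC))
print(bot.read_state()['time'])
E
timeout 300 python3 binfit.py
```

```text
Traceback (most recent call last):
  File "binfit.py", line 6, in <module>
    ims[n]=bot.read_camera(n); bm[n]=bot.trace('bin',n)[0]['mask']
                                     ~~~~~~~~~~~~~~~~~~^^^
IndexError: list index out of range
```

```bash
python3 - <<'E'
s=open('binfit.py').read()
s=s.replace("""bm[n]=bot.trace('bin',n)[0]['mask']""","""
    for _ in range(6):
        r=bot.trace('bin',n)
        if r: bm[n]=r[0]['mask']; print(n,r[0]['box'],bm[n].sum()); break
        bot.read_camera(n)""")
open('binfit.py','w').write(s)
E
timeout 300 python3 binfit.py
```

```text
top [0.6133, 0.4193, 0.8072, 0.657] 6172
scene [0.3371, 0.3026, 0.4922, 0.5497] 5627
[ 0.874  0.563 -0.219 -0.969  0.312]
[ 0.877  0.562 -0.218 -1.058  0.278]
[ 0.88   0.562 -0.219 -1.143  0.329]
[ 0.88   0.562 -0.218 -1.007  0.287]
1.95
```

View pics/f_top.png

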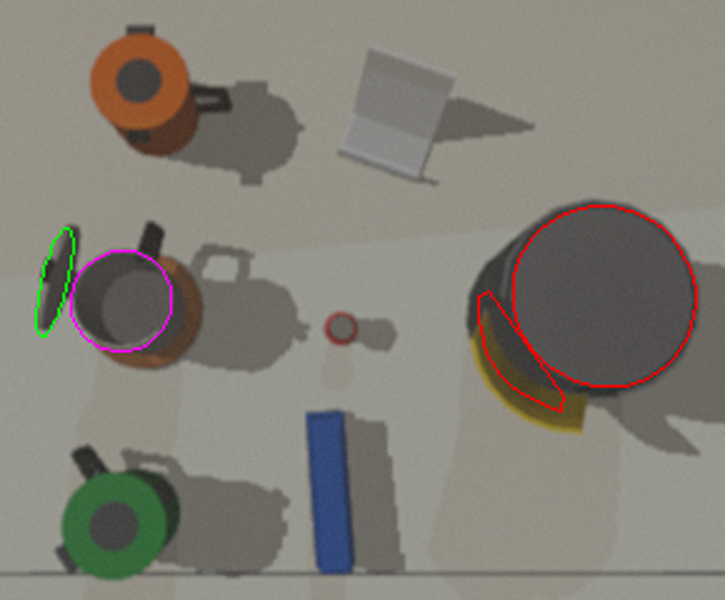

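View pics/f_scene.png

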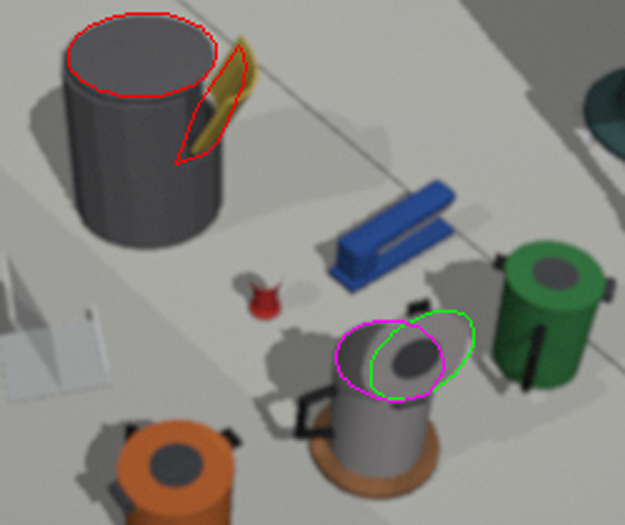

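The lid model lies close to the real lid in both views. The flap fit is poor because the yellow mask was too strict and visibility wasn't handled properly, so I refit it from the saved images.

```bash
cat > bf2.py <<'E'
from fit import *
I={n:cv2.imread(f'pics/{n}0.png') for n in('top','scene')}
Y={}
for n in I:
    b=I[n].astype(float); m=(b[:,:,2]-b[:,:,0]>35)&(b[:,:,1]-b[:,:,0]>.55*(b[:,:,2]-b[:,:,0]))&(b[:,:,0]<70)
    w=np.zeros_like(m)
    if n=='top': w[150:260,305:380]=1
    else: w[110:180,215:265]=1
    Y[n]=m&w; v,u=np.where(Y[n]); print(n,Y[n].sum(),u.min(),u.max(),v.min(),v.max())
cam={n:ray(n,0,0)[0] for n in I}
def vis(n,X,x,y):
    d=cam[n]-X; s=np.linspace(.004,.5,80)[None,:,None]/np.linalg.norm(d,axis=1)[:,None,None]
    q=X[:,None]+d[:,None]*s; return ~(((np.hypot(q[...,0]-x,q[...,1]-y)<.067)&(q[...,2]<.18)).any(1))
def flapgrid(x,y,w,a):
    t,h=np.meshgrid(np.linspace(-.775,.775,17),np.linspace(0,.073,8)); dx=.073-.075*np.cos(t)
    return np.stack([-.073+dx*np.cos(a)-h*np.sin(a),.075*np.sin(t),.1+h*np.cos(a)+dx*np.sin(a)],-1)@Rz(w).T+[x,y,0]
def fm(n,p):
    x,y,w,a=p; G=flapgrid(*p); V=vis(n,G.reshape(-1,3),x,y).reshape(G.shape[:2]); U=P(n,G.reshape(-1,3)).reshape(*G.shape[:2],2)
    m=np.zeros((384,512),np.uint8)
    for i in range(7):
        for j in range(16):
            if V[i:i+2,j:j+2].sum()>=2: cv2.fillConvexPoly(m,(16*np.array([U[i,j],U[i,j+1],U[i+1,j+1],U[i+1,j]])).round().astype(int),1,shift=4)
    return m>0
def cost(p):
    c=((p[0]-.562)/.004)**2*.03+((p[1]+.218)/.004)**2*.03
    for n in I:
        m=fm(n,p); c+=1-(m&Y[n]).sum()/max((m|Y[n]).sum(),1)
    return c
best=[]
for w in(-1.3,-1,-.7,-.4):
  for a in(.4,.7):
    s=minimize(cost,[.562,-.218,w,a],method='Nelder-Mead',options=dict(initial_simplex=np.array([.562,-.218,w,a])+np.r_[np.zeros((1,4)),np.diag([.004,.004,.2,.15])],maxiter=90)); best.append((s.fun,*s.x))
best.sort()
for b in best[:4]: print(np.round(b,3))
p=best[0][1:]; o=[]
for n in I:
    im=I[n].copy(); cs,_=cv2.findContours(fm(n,p).astype(np.uint8),0,2); cv2.drawContours(im,cs,-1,(0,0,255),1)
    cs,_=cv2.findContours(Y[n].astype(np.uint8),0,2); cv2.drawContours(im,cs,-1,(255,0,0),1)
    o.append(cv2.resize(im[150:260,300:420] if n=='top' else im[100:210,160:280],None,fx=3,fy=3))
cv2.imwrite('pics/flap.png',np.hstack(o))
E
timeout 400 python3 bf2.py
```

```text
top 707 319 364 206 252
scene 436 226 251 126 171
[ 0.357  0.563 -0.219 -0.716  0.478]
[ 0.363  0.563 -0.219 -0.72   0.472]
[ 0.363  0.564 -0.219 -0.72   0.485]
[ 0.385  0.565 -0.219 -0.706  0.503]
```

View pics/flap.png

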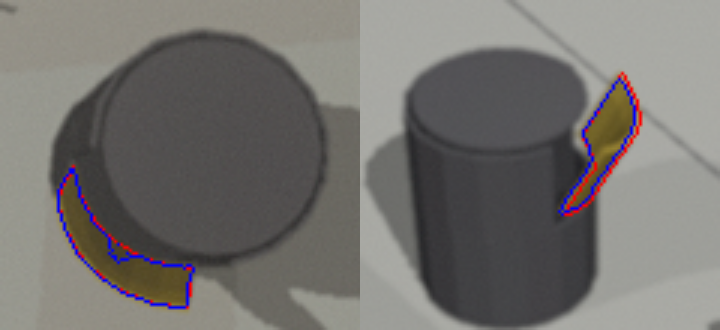

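The flap fit is now good: bin (0.563, −0.219), yaw −0.716, flap 0.48 rad. The mug is at (0.567, 0.160), yaw −1.79, lid about 1.5 rad. I close the gripper and move behind the lid.

>>> servo_tool:
  series:
    - [1, -1, 0.2, 0, 0, 0, 1]
    - [1, -1, 0.2, 0, 0, 0, 1]
    - [1, -1, 0.2, 0, 0, 0, 1]
    - [1, -1, 0.2, 0, 0, 0, 1]
    - [1, -1, 0.2, 0, 0, 0, 1]
  newtons: 30

```text
time: 2.45
tool_pos: [0.3649, 0.4882, 0.2626]
tcp_rot: [0.504, 3.098, 0.001]
wrist_force: [0.4, 0.8, 0.5]
width: 0.143
grip_force: 0.0
```

>>> servo_tool:
  series:
    - [1, -1, 0, 0, 0, 0, 1]
    - [1, -1, 0, 0, 0, 0, 1]
    - [1, -1, 0, 0, 0, 0, 1]
    - [1, -1, 0, 0, 0, 0, 1]
    - [1, -1, 0, 0, 0, 0, 1]

```text
time: 2.95
tool_pos: [0.5145, 0.3378, 0.2612]
tcp_rot: [0.504, 3.099, -0.001]
wrist_force: [0.8, 0.6, 0.4]
width: 0.003
grip_force: 0.0
```

>>> servo_tool:
  series:
    - [0.53, -0.47, 0, 0, 0, 0, 1]
    - [0.53, -0.47, 0, 0, 0, 0, 1]
    - [0.53, -0.47, 0, 0, 0, 0, 1]
    - [0.53, -0.47, 0, 0, 0, 0, 1]

```text
time: 3.35
tool_pos: [0.5915, 0.2702, 0.2608]
tcp_rot: [-0.502, -3.1, -0.0]
wrist_force: [-0.7, 0.6, -0.6]
width: -0.005
grip_force: 0.0
```

Run:
```python
from fit import *
im=bot.read_camera('wrist')[:,:,::-1].copy(); c,f=K('wrist')
R=Rz(-1.793);m=np.array([.5675,.16,.01]);t=np.linspace(0,2*np.pi,60)
def W(X):
    p=np.asarray(X)@np.array(c['R']).T+np.array(c['t']);return np.c_[c['cx']+f*p[:,0]/p[:,2],c['cy']+f*p[:,1]/p[:,2]]
for a,col in((1.52,(0,255,0)),(1.75,(0,0,255))):
    L=np.array([lidpt(.046+.043*np.cos(q),a)+[0,.043*np.sin(q),0] for q in t]+[lidpt(.099,a)])@R.T+m
    cv2.polylines(im,[W(L).round().astype(int)],True,col,1)
cv2.polylines(im,[W(np.c_[.042*np.cos(t),.042*np.sin(t),0*t+.1]+m).round().astype(int)],True,(255,0,255),1)
cv2.imwrite('pics/w1.png',im)
for k in('lid_tab','mug_hinge'):
  for n in('wrist','top','scene'):
    if n!='wrist':bot.read_camera(n)
    print(k,n,[(round(r['score'],2),round(r['at'][1]*512),round(r['at'][0]*384)) for r in bot.mark_of(k,n)])
```

```text
lid_tab wrist [(0.87, 62, 59), (0.64, 157, 222)]
lid_tab top [(0.92, 185, 134), (0.8, 147, 190), (0.69, 194, 275)]
lid_tab scene [(0.67, 318, 231), (0.57, 243, 285), (0.55, 255, 230)]
mug_hinge wrist [(0.9, 199, 189)]
mug_hinge top [(0.82, 154, 306), (0.79, 188, 92), (0.68, 157, 193)]
mug_hinge scene [(0.86, 313, 268), (0.79, 391, 228)]
```

View pics/w1.png

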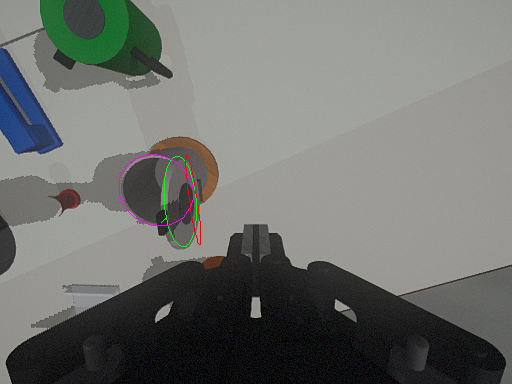

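Run:
```python
from fit import *
T=lambda p:lidpt(.095,p[3]); H=lambda p:[-.046,0,.103]; O=lambda p:[0,0,0]
obs=[('top',O,(186,204)),('scene',O,(302,286)),('top',H,(157,194)),('top',T,(146.5,189.5)),('scene',T,(320,231)),('scene',H,(314,268)),('wrist',T,(157,222)),('wrist',H,(199,189))]
c0=K('wrist')
import h; h._c['wrist']=c0
def res(p): return np.concatenate([proj(n,Rz(p[2])@np.array(g(p))+[p[0],p[1],.01])-uv for n,g,uv in obs])
s=least_squares(res,[.5675,.16,-1.8,1.5],loss='soft_l1'); print(s.x,res(s.x).round(1))
e=np.array([np.cos(s.x[2]),np.sin(s.x[2])]);print('hinge',s.x[:2]-.046*e,e, 'tab',Rz(s.x[2])@T(s.x)+[s.x[0],s.x[1],.01])
```

```text
[ 0.56785677  0.16149071 -1.83838581  1.44978255] [ 0.   0.4 -0.2 -0.3 -1.  -0.2  2.6 -0.4 -1.3  0.   2.1  2.   0.6 -0.4
 -2.   0.1]
hinge [0.58001952 0.20585362] [-0.26440747 -0.96441106] tab [0.57698722 0.19479349 0.20730524]
```

>>> servo_tool:
  series:
    - [-0.02, -0.12, -0.2, 0, 0, 0, 1]
    - [-0.023, -0.237, -0.34, 0, 0, 0, 1]
    - [-0.035, -0.28, -0.37, 0, 0, 0, 1]
    - [-0.05, -0.333, -0.407, 0, 0, 0, 1]
    - [-0.06, -0.38, -0.417, 0, 0, 0, 1]
    - [-0.075, -0.43, -0.428, 0, 0, 0, 1]
    - [-0.09, -0.477, -0.44, 0, 0, 0, 1]
    - [-0.1, -0.52, -0.46, 0, 0, 0, 1]
    - [-0.112, -0.565, -0.482, 0, 0, 0, 1]
    - [-0.123, -0.607, -0.507, 0, 0, 0, 1]

```text
time: 4.9
tool_pos: [0.5727, 0.1789, 0.1853]
tcp_rot: [0.499, 3.101, 0.0]
wrist_force: [0.6, -0.8, 0.4]
width: 0.001
grip_force: 0.2
```

Run:
```python
from h import *
for n in('scene',):
    im=bot.read_camera(n)[200:320,230:360,::-1]; cv2.imwrite('pics/s2.png',cv2.resize(im,None,fx=4,fy=4,interpolation=cv2.INTER_CUBIC))
print(bot.read_state()['tool_pos'])
```

```text
[0.57184846 0.17793262 0.1842386 ]
```

View pics/s2.png

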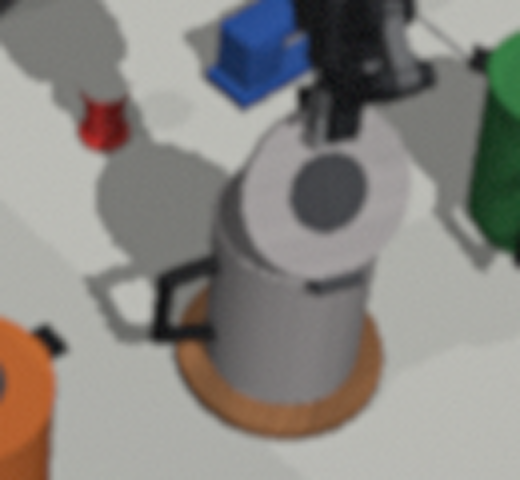

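The lid is following the fingertip at about 60°, and the mug hasn't moved on its coaster. I carry on along the arc.

>>> servo_tool:
  series:
    - [-0.016, -0.055, -0.037, 0, 0, 0, 1]
    - [-0.033, -0.11, -0.08, 0, 0, 0, 1]
    - [-0.045, -0.16, -0.135, 0, 0, 0, 1]
    - [-0.057, -0.2, -0.197, 0, 0, 0, 1]
    - [-0.065, -0.23, -0.262, 0, 0, 0, 1]
    - [-0.073, -0.257, -0.333, 0, 0, 0, 1]
    - [-0.075, -0.265, -0.38, 0, 0, 0, 1]
    - [-0.076, -0.265, -0.43, 0, 0, 0, 1]
    - [-0.076, -0.265, -0.455, 0, 0, 0, 1]
    - [-0.076, -0.265, -0.455, 0, 0, 0, 1]

```text
time: 5.95
tool_pos: [0.5612, 0.1399, 0.1167]
tcp_rot: [-0.498, -3.101, 0.0]
wrist_force: [-0.3, 0.1, -0.6]
width: 0.001
grip_force: 0.0
```

Next I press down in small steps until the force builds.

>>> servo_tool:
  series:
    - [0, 0, -0.01, 0, 0, 0, 1]
    - [0, 0, -0.015, 0, 0, 0, 1]
    - [0, 0, -0.015, 0, 0, 0, 1]

```text
time: 6.25
tool_pos: [0.5618, 0.14, 0.1159]
tcp_rot: [0.498, 3.101, 0.001]
wrist_force: [-1.4, 0.4, 4.2]
width: -0.001
grip_force: 2.3
```

>>> servo_tool:
  series:
    - [0, 0, -0.01, 0, 0, 0, 1]
    - [0, 0, -0.01, 0, 0, 0, 1]

```text
time: 6.45
tool_pos: [0.5619, 0.14, 0.1157]
tcp_rot: [0.498, 3.1, 0.001]
wrist_force: [-5.0, -1.1, 10.8]
width: 0.005
grip_force: 5.9
```

At 10.8 N the tip stopped at z = 0.1157, which matches the shut lid top at 0.116. I retract and go to the front of the bin.

>>> servo_tool:
  series:
    - [0, 0, 0.3, 0, 0, 0, 1]
    - [0, 0, 0.65, 0, 0, 0, 1]
    - [0, 0, 1, 0, 0, 0, 1]
    - [0, 0, 1, 0, 0, 0, 1]

```text
time: 6.85
tool_pos: [0.5656, 0.1407, 0.2724]
tcp_rot: [0.496, 3.088, 0.008]
wrist_force: [0.9, -0.1, 1.3]
width: -0.001
grip_force: 0.0
```

>>> servo_tool:
  series:
    - [-0.38, -0.9, 0, 0, 0, 0, 1]
    - [-0.38, -0.9, 0, 0, 0, 0, 1]
    - [-0.38, -0.9, 0, 0, 0, 0, 1]
    - [-0.38, -0.9, 0, 0, 0, 0, 1]

```text
time: 7.25
tool_pos: [0.5022, 0.0008, 0.2629]
tcp_rot: [-0.506, -3.1, 0.003]
wrist_force: [0.9, 0.5, -0.2]
width: -0.0
grip_force: 0.0
```

>>> servo_tool:
  series:
    - [-0.38, -0.83, 0, 0, 0, -0.04, 1]
    - [-0.38, -0.83, 0, 0, 0, -0.08, 1]
    - [-0.38, -0.83, 0, 0, 0, -0.126, 1]
    - [-0.38, -0.83, 0, 0, 0, -0.126, 1]
    - [-0.38, -0.83, 0, 0, 0, -0.126, 1]

```text
time: 7.75
tool_pos: [0.4474, -0.1199, 0.2631]
tcp_rot: [1.1, 2.942, 0.001]
wrist_force: [0.3, 1.2, -0.0]
width: -0.002
grip_force: 0.0
```

Run:
```python
from h import *
from scipy.spatial.transform import Rotation as Ro
im=bot.read_camera('scene')[:,:,::-1]; cv2.imwrite('pics/s3.png',cv2.resize(im[100:330,150:410],None,fx=2.5,fy=2.5,interpolation=cv2.INTER_CUBIC))
s=bot.read_state();print(s['time'],s['tool_pos'],Ro.from_rotvec(s['tcp_rot']).as_matrix().round(3).tolist(),s['wrist_force'],s['q'])
```

```text
7.8 [ 0.44767026 -0.11927009  0.26311969] [[-0.756, 0.655, 0.001], [0.655, 0.756, 0.001], [0.0, 0.001, -1.0]] [-0.22866655  0.08771673 -0.22475431] [-3.14818779e-01 -1.65915317e-01  1.99495188e+00  9.22868548e-04
  1.31229351e+00 -1.17196251e+00]
```

View pics/s3.png

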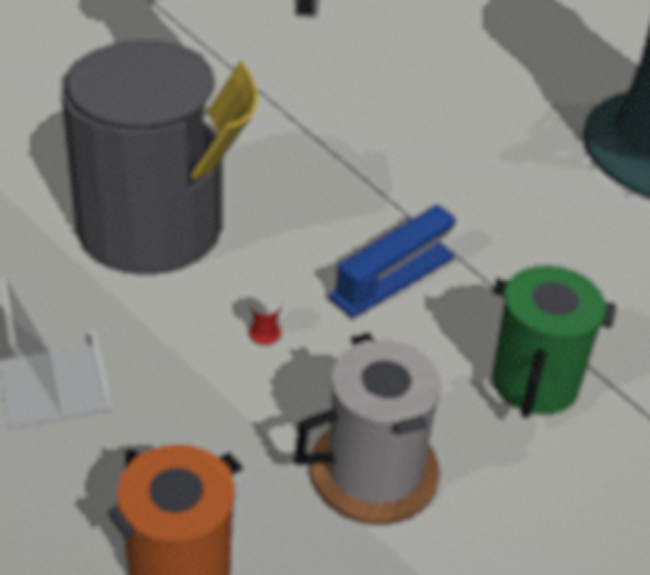

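The scene view shows the lid flat and shut on the upright mug, with the bystanders untouched. The tool's x axis is lined up with the flap normal. I descend and push the flap.

>>> servo_tool:
  series:
    - [0, 0, -0.3, 0, 0, 0, 1]
    - [0, 0, -0.6, 0, 0, 0, 1]
    - [0, 0, -0.69, 0, 0, 0, 1]
    - [0, 0, -0.69, 0, 0, 0, 1]
    - [0.06, -0.052, -0.69, 0, 0, 0, 1]
    - [0.12, -0.105, -0.69, 0, 0, 0, 1]
    - [0.15, -0.13, -0.69, 0, 0, 0, 1]
    - [0.18, -0.157, -0.69, 0, 0, 0, 1]
    - [0.21, -0.183, -0.69, 0, 0, 0, 1]
    - [0.24, -0.209, -0.69, 0, 0, 0, 1]
    - [0.27, -0.235, -0.69, 0, 0, 0, 1]
    - [0.29, -0.252, -0.69, 0, 0, 0, 1]
    - [0.3, -0.261, -0.69, 0, 0, 0, 1]
    - [0.3, -0.261, -0.69, 0, 0, 0, 1]

```text
time: 9.2
tool_pos: [0.4927, -0.1595, 0.1601]
tcp_rot: [1.099, 2.942, 0.0]
wrist_force: [-0.4, -0.8, -0.9]
width: -0.002
grip_force: 0.0
```

```bash
cat > st.py <<'E'
from h import *
F=[];Q=[]
for i in range(4):
    bot.read_camera('top'); s=bot.read_state();F.append(s['wrist_force']);Q.append(s['tool_pos'])
n=np.array([.755,-.655]);q=np.mean(Q,0);b=np.array([.563,-.219])
print(s['time'],q.round(4),'radial',(b-q[:2])@n,'push',-np.mean(F,0)[:2]@n,np.mean(F,0).round(1))
E
python3 st.py
```

```text
9.4 [ 0.4917 -0.1589  0.159 ] radial 0.09319637962893011 push 0.0962095520209164 [-0.   0.1  0. ]
```

>>> servo_tool:
  series:
    - [0.01, -0.009, 0, 0, 0, 0, 1]
    - [0.02, -0.0175, 0, 0, 0, 0, 1]
    - [0.02, -0.0175, 0, 0, 0, 0, 1]

```text
time: 9.7
tool_pos: [0.4952, -0.1616, 0.1595]
tcp_rot: [-1.099, -2.943, 0.0]
wrist_force: [0.1, 0.3, 0.3]
width: 0.002
grip_force: 0.0
```

```bash
python3 st.py
```

```text
9.9 [ 0.4952 -0.1616  0.1596] radial 0.08877991902042585 push 0.09893345620095273 [-0.   0.1 -0.1]
```

>>> servo_tool:
  series:
    - [0.0075, -0.0065, 0, 0, 0, 0, 1]
    - [0.0075, -0.0065, 0, 0, 0, 0, 1]

```text
time: 10.1
tool_pos: [0.4959, -0.1621, 0.1597]
tcp_rot: [-1.098, -2.942, -0.001]
wrist_force: [-2.2, 2.3, 2.2]
width: -0.001
grip_force: 1.5
```

```bash
cat >> st.py <<'E'
import sys
if len(sys.argv)>1:
    o=[]
    a=bot.read_camera('top')[150:270,300:420,::-1];b=bot.read_camera('scene')[100:220,160:280,::-1]
    cv2.imwrite(sys.argv[1],cv2.resize(np.hstack([a,b]),None,fx=3.3,fy=3.3,interpolation=cv2.INTER_CUBIC))
E
python3 st.py pics/p1.png
```

```text
10.3 [ 0.4959 -0.1622  0.1597] radial 0.08788070502426946 push 3.479022724095162 [-2.3  2.7  2.5]
```

View pics/p1.png

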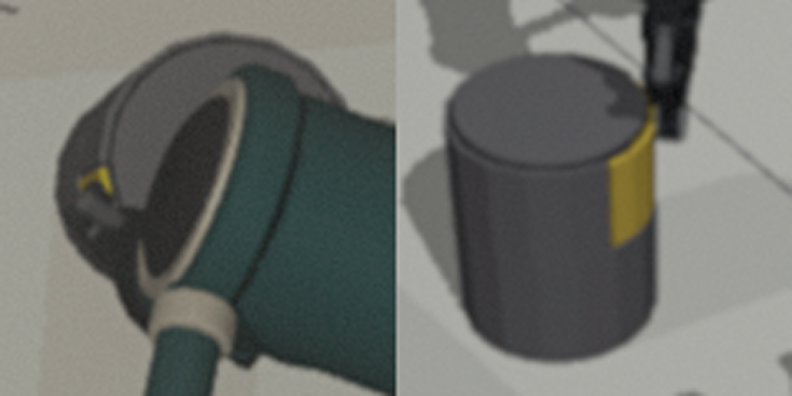

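The push force jumped from 0 to 3.5 N, so the flap is at its stop, and the scene view shows it flush. I retract and verify.

>>> servo_tool:
  series:
    - [-0.06, 0.052, 0, 0, 0, 0, 1]
    - [-0.2, 0.175, 0, 0, 0, 0, 1]
    - [-0.3, 0.262, 0.1, 0, 0, 0, 1]
    - [-0.3, 0.262, 0.4, 0, 0, 0, 1]
    - [-0.3, 0.262, 0.7, 0, 0, 0, 1]
    - [-0.3, 0.6, 0.7, 0, 0, 0, 1]
    - [-0.3, 0.95, 0.7, 0, 0, 0, 1]
    - [-0.3, 0.95, 0.7, 0, 0, 0, 1]

```text
time: 11.2
tool_pos: [0.4514, -0.0159, 0.2655]
tcp_rot: [1.091, 2.944, 0.004]
wrist_force: [0.4, -0.8, -1.0]
width: 0.004
grip_force: 0.0
```

```bash
cat > cmp.py <<'E'
from fit import *
o=[]
for n,(r0,r1,c0,c1) in(('top',(150,270,300,420)),('scene',(100,220,160,280))):
    im=bot.read_camera(n); cv2.imwrite(f'pics/{n}_end.png',im[:,:,::-1])
    b=im[:,:,::-1].astype(float); Y=(b[:,:,2]-b[:,:,0]>35)&(b[:,:,1]-b[:,:,0]>.55*(b[:,:,2]-b[:,:,0]))&(b[:,:,0]<70)
    for a in(0,.05,.1):
        m=hullmask(n,flap((.563,-.219,-.716),a)); v,u=np.where(m); print(n,a,u.min(),u.max(),v.min(),v.max())
    v,u=np.where(Y[r0:r1,c0:c1]);print('seen',n,u.min()+c0,u.max()+c0,v.min()+r0,v.max()+r0)
    A=im[:,:,::-1].copy()
    for a,col in((0,(0,0,255)),):
        cs,_=cv2.findContours(hullmask(n,flap((.563,-.219,-.716),a)).astype(np.uint8),0,2);cv2.drawContours(A,cs,-1,col,1)
    o+=[cv2.resize(A[r0:r1,c0:c1],None,fx=3.3,fy=3.3,interpolation=cv2.INTER_CUBIC)]
cv2.imwrite('pics/end.png',np.hstack(o))
# displacement of the bin body between the first and last picture
for n,(r0,r1,c0,c1) in(('top',(155,200,330,410)),('scene',(150,212,165,235))):
    g0=cv2.imread(f'pics/{n}0.png',0)[r0:r1,c0:c1].astype(np.float32);g1=cv2.imread(f'pics/{n}_end.png',0)[r0:r1,c0:c1].astype(np.float32)
    print(n,'shift px',cv2.phaseCorrelate(g0,g1,cv2.createHanningWindow(g0.shape[::-1],cv2.CV_32F)))
E
python3 cmp.py
```

```text
top 0 324 374 201 238
top 0.05 324 373 203 239
top 0.1 324 372 204 241
seen top 324 374 200 238
scene 0 226 239 123 174
scene 0.05 227 240 123 174
scene 0.1 227 242 123 173
seen scene 224 237 131 174
top shift px ((-0.040215915996363094, 0.5216768603318265), 1.1320549005932279)
scene shift px ((-0.08343193507696611, -0.06746856628374331), 0.7330822431378894)
```

View pics/end.png

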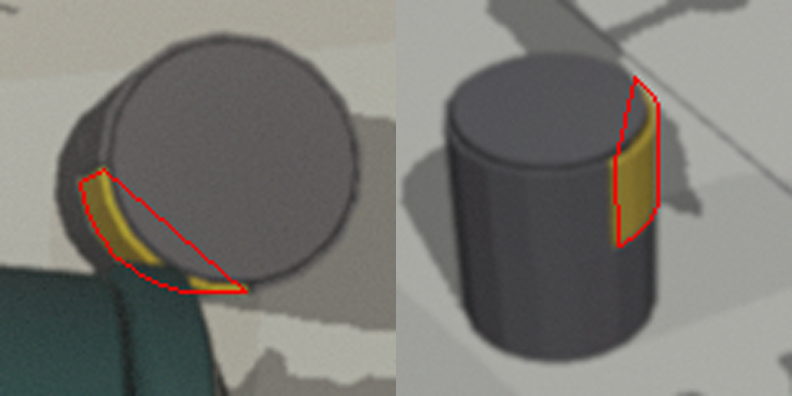

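The flap matches the closed outline in both views and the bin hasn't moved. Handing in.

```bash
python3 -c "
from workcell import bot
print(bot.finish_job())"
```

```text
the job is handed in; nothing more can be done
None
```

I pressed the steel mug's lid shut, then pushed the bin's yellow flap closed, and handed the job in after about 11 s; the camera views show both closed, the mug on its coaster, the bin in place and the bystanders looking undisturbed.

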